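Nest the brass singing bowls after the session

ROBOT

A 6-joint arm with a two-finger parallel gripper is mounted at the origin on a cart in front of the work surface, level with it; the furniture and walls round the work are solid. World frame = base frame: x ahead of the robot, y to its left, z up, the work surface at z = 0. Lengths are in mm, angles in rad, forces in N, time in s.
With the tool pointing down it reaches from about 275 to 725 mm from the base axis. Payload 5.6 kg.
Tool frame: the origin (TCP) lies on the centre line of the jaws, within the pads' length; the fingertips stand 14 mm ahead of it and the grasp point (between the pads) lies 5 mm behind it (ctrl.tip_reach is the distance from the TCP to the fingertips, in mm); z points along the fingers, y is the line along which they close (so a half turn about z gives the same grasp; the last joint's range is limited). The gripper opens to 85 mm and grips with 20 to 120 N. Pads are 22 mm wide; open, the fingers measure 114 mm over their backs; the gripper's body (76 mm by 85 mm) begins 54 mm behind the grasp point. The pads swing forward as they close: fully open they stand 13 mm farther back than shut.
Start: joints at [-0.83, 0.255, 0.108, 0, -1.424, -0.285], TCP at [242.117, -493.834, 245.283] pointing down, gripper open.
Joint ranges: [-2.95, 2.95], [-1.21, 1.97], [-1.09, 1.5], [-2.87, 1.71], [-2.94, -0.07], [-3.05, 3.05]. Speed limits (rad/s): [2.57, 2.57, 3.14, 3.14, 3.14, 3.14].

INTERFACE

Orientations are given as a rotation vector (axis times angle).
In Python, from bench import ctrl, vision, job gives the robot as it stands. The module is installed in compiled form; this text tells all that it offers.
- The arm moves only by the tool carry_out, never from a script. Its argument "moves" is a list of rows, each a list of 7 numbers: the closure, from 0 (fully open) to 1 (shut), then the shift along the tool's x, y, z in units of 0.05 m (1.0 is 0.05 m), then the turn, a rotation vector about the tool's x, y, z in units of 45 degrees (1.0 is 45 degrees). In form: [[gripper, tx, ty, tz, wx, wy, wz], ...]. A call has 1 to 8 rows; each row shifts and turns the commanded pose from where the row before left it, along the tool's axes as they then stand; what a row does not reach is not made up. A row lasts 1/10 s, in which the tool goes at most 50 mm and 8.59 degrees, less where a joint would pass 70% of its speed; a pose out of reach is approached as far as the arm can. A call with a number of a shift or a turn outside -1 to 1 is refused whole. A call with a gripper value outside its range is refused whole. The fingers move at their own pace and stop on an object; "newtons" is the grip in N (left out, the last holds). Time passes only in rows, so rows that do not move let the fingers close. It gives the time, the measured TCP pose, the force, the opening and the grip force at its end, in the units of the state.
- ctrl.state(): the state, without advancing time (a new reading comes with each control period).
- vision.read_camera(name): name is "scene" or "top" or "wrist"; returns a dict with "color" (480x640x3 uint8, red, green, blue), "range_z" (480x640 float32, mm along the optical axis (not along the pixel's ray), 0 where there is no reading), "intrinsics" (3x3 intrinsics, pixels), "R" (3x3) and "t" (3): a world point X has camera coordinates R X + t; the wrist camera has in their place "mount" (4x4, takes a point from camera to tool coordinates, whose origin is the TCP and whose axes are the flange's). Camera axes: x right, y down, z forward; pixel columns grow to the right and rows downward; lengths in mm; the calibration is good to about 2 mm. A picture is of the moment at which its call begins: read the wrist's pose just before it.
- job.close_job(): hands the job in; it is judged then, once.
The state is a dict: "clock": time; "joint_positions": joint angles; "dq": joint speeds; "tau": joint torques, N m; "eef_pos": TCP position; "ee_rot": TCP orientation; "force": force on the tool from outside, world axes, zero at the start; "moment": the same for the moment, N m; "width": finger opening in mm; "grip_force": force on a finger pad.
Only numpy, scipy, OpenCV 4.12 (cv2) and the standard library are available. Lean on these libraries where they do the work, as an engineer would, in place of code of your own. Each camera call takes 0.05 s, during which the arm holds its last target. There are 200 camera calls.

TASK

Put the set of three brass singing bowls away as a nest, from the outside in: lift the medium bowl off its sloping easel and stand it inside the large bowl, then stand the small bowl inside the medium one. Each must sit upright with its foot dropped fully home in the round recess in the floor of the bowl below, and be set down gently so that nothing clangs; the large bowl stays upright on its cork mat, and the striker, the tin and the tuning fork stay where they lie.

Things in the scene. Friction and masses are not known exactly. Their poses are not given: they have to be found in the camera images.
- large_bowl: Largest brass bowl, 156 mm across the rim, 64 mm high, upright on the cork mat. Origin: centre of its foot's underside; z out of the mouth. Wall 8 mm, inner radius 70 at the rim; in its floor (z = 19 to 20) is a round recess of radius 25.7, 5 mm deep (bottom at z = 14 mm), which takes the medium bowl's foot. About 0.8 kg.
- medium_bowl: Middle brass bowl, 104 mm across, 62 mm high, leaning on the wider easel, axis 0.5 rad from vertical, mouth to its front. Origin: centre of its foot's underside; z out of the mouth. Foot radius 24. Wall 8 mm, straight for the top 16 mm: can be pinched there. Recess in its floor: radius 21.7, z = 14 to 19. About 0.3 kg. Fully home, its origin is 14 mm above the large bowl's.
- small_bowl: Smallest brass bowl, a cup 54 mm across and 60 mm high, straight-sided from z = 30 mm up, wall 6 mm, leaning on the narrower easel: axis 0.5 rad from vertical, mouth to the easel's front. Origin: centre of its foot's underside; z out of the mouth. Foot radius 20. About 0.16 kg. Fully home, its origin is 14 mm above the medium bowl's.
- cork_mat: Round cork mat under the large bowl, radius 60 mm, 8 mm thick, fixed. Origin: centre of its underside.
- medium_easel: Fixed wooden easel of the medium bowl, 88 mm wide (y), 88 mm deep (x). Origin: centre of its underside; its front is its own -x side. The cork-faced board slopes 0.5 rad, low edge at the front; the bowl's foot stands on it, centred 42 mm above the origin, against two 8 mm high pins on the downhill side.
- small_easel: Fixed wooden easel, 74 mm wide (y) and 74 mm deep (x), that holds the small bowl. Origin: centre of its underside; its front faces its own -x. Sloping board and pins as on the other; the foot stands centred 38 mm above the origin.
- striker: Wooden bowl striker, 158 mm long, 27 mm thick, lying on the desk; leave it alone. Origin: middle of its underside.
- pick_tin: Flat tin, 63 x 94 x 21 mm, on the desk; leave it alone. Origin: middle of its underside.
- tuning_fork: Steel tuning fork, 135 mm long, flat on the desk; leave it alone. Origin: middle of its underside.

How it is judged:
By the outcome, as a careful person would: the job done as asked, in the order asked, and still so for the second after the job is handed in, with the robot touching nothing.
It also fails if it takes over 72 s, if anything falls off the work surface, if the arm or the gripper's body presses on something with over 40 N, if the wrist force passes 120 N, or if a joint passes its speed limit or range.

## Working session

There is one attempt and no reset: what is moved stays moved. The work goes in short steps, Python scripts to look and compute and a tool call to move; the robot and the scene stay as the last step left them, time stands still between calls to the robot, and variables do not carry over. Pictures are saved under pics/ and viewed, at most 10 in all, crops included, and the job is handed in when it is done.

Besides the shell and the picture viewer there is one more tool, called after "Request:" as a command line: name --pt "numbers of a row" for each row, then --argument value for the rest. carry_out: Moves the arm, as the interface text tells. Shifts and turns lie within -1 to 1; 1 stands for 0.05 m of shift or 45 degrees of turn. Its arguments: {"type":"object","properties":{"moves":{"type":"array"},"newtons":{"type":"number"}},"required":["moves"]}

```bash
mkdir -p pics; python3 - <<'E'
from bench import ctrl, vision
import cv2,pickle,numpy as np
d={}
for n in ("scene","top"):
    c=vision.read_camera(n); d[n]=c
    cv2.imwrite(f"pics/{n}0.png",c["color"][:,:,::-1])
    print(n,c["intrinsics"].round(1).tolist(),c["R"].round(3).tolist(),c["t"].round(1).tolist())
pickle.dump(d,open("d0.pkl","wb"))
print(ctrl.state(),ctrl.tip_reach)
E
```

```text
scene [[546.9, 0.0, 316.7], [0.0, 546.9, 233.1], [0.0, 0.0, 1.0]] [[-0.59, -0.807, -0.023], [-0.524, 0.405, -0.749], [0.614, -0.431, -0.662]] [306.9, 312.9, 786.6]
top [[533.0, 0.0, 324.2], [0.0, 533.0, 247.0], [0.0, 0.0, 1.0]] [[-0.01, -1.0, -0.003], [-0.979, 0.011, -0.202], [0.202, 0.0, -0.979]] [-16.8, 543.7, 912.5]
{'clock': 0.1, 'joint_positions': array([-8.30430469e-01,  2.55680468e-01,  1.07131646e-01, -3.97309731e-04,
       -1.42385931e+00, -2.84562249e-01]), 'dq': array([-2.14846700e-04, -3.43502302e-05,  2.49808522e-03,  1.10389849e-03,
       -1.40919806e-03, -6.54580389e-04]), 'tau': array([-3.08970353e-03, -3.87604272e+01,  2.38470519e+01,  5.37802890e+00,
       -3.88202869e-03,  4.77703765e-06]), 'eef_pos': array([ 241.95082773, -493.47355409,  244.4929563 ]), 'ee_rot': array([ 7.09601963e-01, -3.05994276e+00, -2.50889839e-03]), 'force': array([0.36507185, 0.60581039, 0.17312656]), 'moment': array([ 0.02544727, -0.01386654, -0.04701417]), 'grip_force': 0.0, 'width': 85.38260180082483} 14.0
```

View pics/scene0.png

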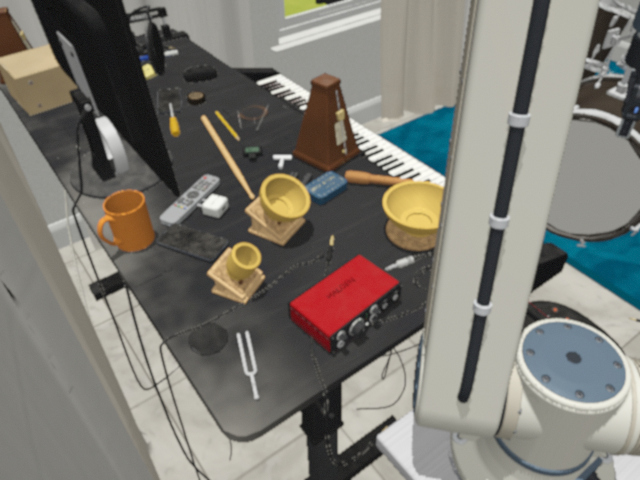

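View pics/top0.png

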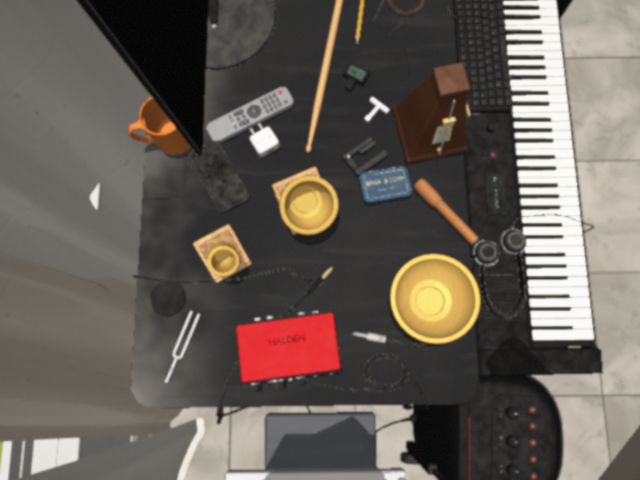

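The scene view shows the medium bowl at (285,198), the small one at (243,260), and the large one at (413,208). In the top view they're at (308,206), (224,262) and (435,298). Both easels face the robot. Next I'll measure the rims.

```bash
cat > h.py <<'E'
import numpy as np, cv2, pickle
from scipy.spatial.transform import Rotation as Ro
from scipy.optimize import least_squares
def cloud(c,mask):
    v,u=np.nonzero(mask&(c["range_z"]>0)); z=c["range_z"][v,u]
    K=c["intrinsics"]; p=np.stack([(u-K[0,2])/K[0,0]*z,(v-K[1,2])/K[1,1]*z,z],1)
    return (p-c["t"])@c["R"],u,v     # world = R^T (p-t)
def brass(c):
    h=cv2.cvtColor(c["color"],cv2.COLOR_RGB2HSV)
    m=(h[...,0]>18)&(h[...,0]<32)&(h[...,1]>120)&(h[...,2]>70)
    return cv2.morphologyEx(m.astype(np.uint8),cv2.MORPH_OPEN,np.ones((3,3)))
def blob(c,u,v):
    n,l,s,ce=cv2.connectedComponentsWithStats(brass(c))
    i=l[v-3:v+4,u-3:u+4].max(); return l==i,s[i]
def proj(c,X):
    p=X@c["R"].T+c["t"]; K=c["intrinsics"]
    return np.stack([p[:,0]/p[:,2]*K[0,0]+K[0,2],p[:,1]/p[:,2]*K[1,1]+K[1,2]],1)
E
python3 - <<'E'
from h import *
d=pickle.load(open("d0.pkl","rb"))
seeds={"large":{"top":(435,298),"scene":(413,208)},"med":{"top":(308,206),"scene":(285,198)},"small":{"top":(224,262),"scene":(243,260)}}
for n,s in seeds.items():
    for cam,(u,v) in s.items():
        m,st=blob(d[cam],u,v); P,_,_=cloud(d[cam],m)
        print(n,cam,st.tolist(),len(P),"zpct",np.percentile(P[:,2],[1,5,50,95,99]).round(1),"xy min/max",np.percentile(P,1,0).round(0),np.percentile(P,99,0).round(0))
        im=d[cam]; 
# desk plane check
for cam,(u,v) in {"top":(260,300),"scene":(300,250)}.items():
    m=np.zeros((480,640),bool); m[v-8:v+8,u-8:u+8]=1
    P,_,_=cloud(d[cam],m); print(cam,P.mean(0),P.std(0))
E
```

```text
large top [390, 254, 91, 91, 6456] 6423 zpct [-1.4 20.5 44.6 74.7 76.2] xy min/max [ 373. -291.   -1.] [ 522. -143.   76.]
large scene [382, 180, 61, 58, 2677] 2665 zpct [-0.2 19.7 45.9 71.4 72.8] xy min/max [ 380. -279.   -0.] [ 583. -134.   73.]
med top [279, 176, 60, 59, 2758] 2751 zpct [ -0.3  46.4  68.6 117.1 121.7] xy min/max [568. -46.  -0.] [657.  53. 122.]
med scene [259, 173, 52, 49, 1948] 1939 zpct [ -3.1  45.6  76.3 113.7 118.5] xy min/max [ 567. -102.   -3.] [803.  60. 118.]
small top [208, 243, 31, 33, 823] 819 zpct [ 12.6  42.8  70.9 102.2 105. ] xy min/max [492. 129.  13.] [545. 182. 105.]
small scene [226, 242, 35, 39, 1012] 1008 zpct [ -3.4  33.5  75.4  98.6 101.8] xy min/max [491.  89.  -3.] [643. 191. 102.]
top [455.13038441 100.31334119   0.50146532] [8.7057808  8.70953546 1.86691039]
scene [551.59134952  20.39036135  -1.90085962] [12.79178183 10.84983416  1.35314718]
```

```bash
cat >> h.py <<'E'
def rim3d(c,u,v,r,axis_guess,zmin,pose=None):
    """circle (known outer radius r) through depth points just inside the blob's outer contour"""
    m,_=blob(c,u,v); m=m.astype(np.uint8)
    cs,_=cv2.findContours(m,cv2.RETR_EXTERNAL,cv2.CHAIN_APPROX_NONE); cn=max(cs,key=cv2.contourArea)
    ring=np.zeros_like(m); cv2.drawContours(ring,[cn],-1,1,3); ring&=cv2.erode(m,np.ones((3,3)))
    P,_,_=cloud(c,ring.astype(bool)); P=P[P[:,2]>zmin]
    for _ in range(5):
        C=np.median(P,0); w=np.linalg.svd(P-P.mean(0))[2][2]; w*=np.sign(w@axis_guess)
        dd=(P-P.mean(0))@w; k=abs(dd)<max(2.5*np.median(abs(dd)),2); 
        if k.all(): break
        P=P[k]
    e=cv2.fitEllipse(cn)
    pl=P.mean(0)
    # cast contour pixels onto the fitted plane -> circle fit
    K=c["intrinsics"]; q=cn[:,0,:].astype(float); ray=np.stack([(q[:,0]-K[0,2])/K[0,0],(q[:,1]-K[1,2])/K[1,1],np.ones(len(q))],1)@c["R"]
    o=-c["R"].T@c["t"]; t=((pl-o)@w)/(ray@w); Q=o+ray*t[:,None]
    a=np.cross(w,[0,1,0]); a/=np.linalg.norm(a); b=np.cross(w,a)
    xy=np.stack([(Q-pl)@a,(Q-pl)@b],1)
    f=least_squares(lambda p:np.hypot(*(xy-p[:2]).T)-p[2],[0,0,r],loss="soft_l1",f_scale=1.)
    return pl+f.x[0]*a+f.x[1]*b,w,f.x[2],len(P),dd.std(),e,np.abs(f.fun).mean()
E
python3 - <<'E'
from h import *
d=pickle.load(open("d0.pkl","rb")); np.set_printoptions(precision=3,suppress=True)
S={"large":((435,298),(413,208),78,[0,0,1.],60,64,8),"med":((308,206),(285,198),52,[-.5,0,.85],55,62,None),"small":((224,262),(243,260),27,[-.5,0,.85],55,60,None)}
for n,(t,s,r,a,zm,H,_) in S.items():
    for cam,(u,v) in (("top",t),("scene",s)):
        C,w,R,N,sd,e,res=rim3d(d[cam],u,v,r,np.array(a),zm)
        print(n,cam,"C",C,"w",w,"tilt",np.arccos(w[2]),"az",np.arctan2(w[1],w[0]),"R",R,N,sd,res,"foot",C-H*w)
E
```

```text
large top C [ 447.021 -214.652   73.74 ] w [ 0.    -0.001  1.   ] tilt 0.001318999166164958 az -1.5335193397431999 R 78.60787828932159 263 0.9957226965149011 0.4900712438377325 foot [ 447.018 -214.568    9.74 ]
large scene C [ 450.011 -202.269   68.163] w [-0.041 -0.02   0.999] tilt 0.04533677621945551 az -2.680624627329344 R 77.85641594435968 119 1.1924330040812707 9.363115602457501 foot [ 452.609 -200.979    4.228]
med top C [609.925   3.238  97.563] w [-0.443 -0.187  0.877] tilt 0.5009507061373445 az -2.7427655218898677 R 52.14450015007245 222 1.2021343033755223 0.5503622868688971 foot [637.365  14.801  43.181]
med scene C [611.519  11.346  92.427] w [-0.492 -0.1    0.865] tilt 0.5259026951414758 az -2.94146426270835 R 53.92370968163403 148 2.7067743059906513 1.6654151524033114 foot [642.022  17.533  38.805]
small top C [515.578 153.68   92.748] w [-0.415 -0.225  0.882] tilt 0.4917192445395722 az -2.6454202006325644 R 27.515685630172722 86 0.852932879938006 1.1626558969299012 foot [540.491 167.166  39.857]
small scene C [518.001 163.392  78.973] w [-0.639  0.254  0.726] tilt 0.7584956737614541 az 2.7634827903934234 R 31.560319892998372 98 4.369847450165441 2.6023511133288113 foot [556.356 148.157  35.421]
```

```bash
python3 - <<'E'
from h import *
from bench import ctrl,vision
np.set_printoptions(precision=3,suppress=True)
s=ctrl.state(); print(Ro.from_rotvec(s["ee_rot"]).as_matrix())
c=vision.read_camera("wrist"); print(c["mount"],c["intrinsics"])
E
```

```text
[[-0.898 -0.44  -0.001]
 [-0.44   0.898  0.001]
 [ 0.     0.002 -1.   ]]
[[   0.001   -0.96    -0.281   72.193]
 [   1.       0.001   -0.001    0.436]
 [   0.001   -0.281    0.96  -129.351]
 [   0.       0.       0.       1.   ]] [[384.945   0.    317.052]
 [  0.    384.945 235.476]
 [  0.      0.      1.   ]]
```

```bash
cat >> h.py <<'E'
def frame(z,y):
    z=np.array(z,float); z/=np.linalg.norm(z); y=np.array(y,float); y=y-z*(y@z); y/=np.linalg.norm(y)
    return np.stack([np.cross(y,z),y,z],1)
def plan(s,p1,R1,g,n=None,step=42.,deg=7.5,dec=2):
    p=np.array(s["eef_pos"]); A=Ro.from_rotvec(s["ee_rot"]); B=Ro.from_matrix(R1); p1=np.array(p1)
    rv=(A.inv()*B).as_rotvec(); 
    n=n or int(np.ceil(max(np.linalg.norm(p1-p)/step,np.degrees(np.linalg.norm(rv))/deg,1)))
    w=(rv/n/np.radians(45)).round(dec+1)
    rows=[]
    for i in range(n):
        t=(A.inv().apply(p1-p)/(n-i)/50).round(dec)
        rows.append([g,*map(float,t+0),*map(float,w+0)]); p=p+A.apply(t*50); A=A*Ro.from_rotvec(w*np.radians(45))
    print(n,"rows; left",(p1-p).round(2),np.degrees((A.inv()*B).as_rotvec()).round(2))
    for r in rows: print(r)
E
python3 - <<'E'
from h import *
from bench import ctrl
C=np.array([609.9,3.2,97]);w=np.array([-.443,-.187,.877]); w/=np.linalg.norm(w)
u=np.array([w[0],w[1],0]); R=frame(-w,u); print(R.round(3))
plan(ctrl.state(),C+100*w,R,0.6)
E
```

```text
[[ 0.389 -0.808  0.443]
 [-0.921 -0.341  0.187]
 [ 0.    -0.481 -0.877]]
14 rows; left [-0.09  0.11 -0.15] [-0.   -0.25  0.31]
[0.6, -0.72, 0.41, 0.09, 0.037, -0.034, -0.135]
[0.6, -0.75, 0.33, 0.09, 0.037, -0.034, -0.135]
[0.6, -0.78, 0.26, 0.11, 0.037, -0.034, -0.135]
[0.6, -0.8, 0.18, 0.12, 0.037, -0.034, -0.135]
[0.6, -0.81, 0.09, 0.14, 0.037, -0.034, -0.135]
[0.6, -0.81, 0.01, 0.16, 0.037, -0.034, -0.135]
[0.6, -0.81, -0.07, 0.18, 0.037, -0.034, -0.135]
[0.6, -0.79, -0.15, 0.21, 0.037, -0.034, -0.135]
[0.6, -0.76, -0.22, 0.23, 0.037, -0.034, -0.135]
[0.6, -0.73, -0.3, 0.26, 0.037, -0.034, -0.135]
[0.6, -0.69, -0.36, 0.29, 0.037, -0.034, -0.135]
[0.6, -0.64, -0.43, 0.32, 0.037, -0.034, -0.135]
[0.6, -0.58, -0.48, 0.35, 0.037, -0.034, -0.135]
[0.6, -0.51, -0.53, 0.37, 0.037, -0.034, -0.135]
```

Request:
carry_out --pt "0.6 -0.72 0.41 0.09 0.037 -0.034 -0.135" --pt "0.6 -0.75 0.33 0.09 0.037 -0.034 -0.135" --pt "0.6 -0.78 0.26 0.11 0.037 -0.034 -0.135" --pt "0.6 -0.8 0.18 0.12 0.037 -0.034 -0.135" --pt "0.6 -0.81 0.09 0.14 0.037 -0.034 -0.135" --pt "0.6 -0.81 0.01 0.16 0.037 -0.034 -0.135" --pt "0.6 -0.81 -0.07 0.18 0.037 -0.034 -0.135"

```text
clock: 0.85
eef_pos: [404.3, -253.3, 215.0]
ee_rot: [-1.651, 2.395, -0.224]
force: [0.7, -0.6, 0.1]
width: 34.3
grip_force: 0.0
```

Request:
carry_out --pt "0.6 -0.79 -0.15 0.21 0.037 -0.034 -0.135" --pt "0.6 -0.76 -0.22 0.23 0.037 -0.034 -0.135" --pt "0.6 -0.73 -0.3 0.26 0.037 -0.034 -0.135" --pt "0.6 -0.69 -0.36 0.29 0.037 -0.034 -0.135" --pt "0.6 -0.64 -0.43 0.32 0.037 -0.034 -0.135" --pt "0.6 -0.58 -0.48 0.35 0.037 -0.034 -0.135" --pt "0.6 -0.51 -0.53 0.37 0.037 -0.034 -0.135" --pt "0.6 0 0 0 0 0 0"

```text
clock: 1.65
eef_pos: [566.7, -13.3, 183.7]
ee_rot: [-2.258, 1.482, -0.388]
force: [-0.7, -0.7, 0.2]
width: 34.2
grip_force: 0.0
```

```bash
cat >> h.py <<'E'
def wrist(name=None):
    from bench import ctrl,vision
    s=ctrl.state(); c=dict(vision.read_camera("wrist"))
    A=Ro.from_rotvec(s["ee_rot"]).as_matrix(); M=np.array(c["mount"])
    Rw=A@M[:3,:3]; o=A@M[:3,3]+s["eef_pos"]   # camera->world
    c["R"]=Rw.T; c["t"]=-Rw.T@o
    if name: cv2.imwrite(f"pics/{name}.png",c["color"][:,:,::-1])
    pickle.dump((s,c),open(f"{name or 'w'}.pkl","wb"))
    return s,c
E
python3 - <<'E'
from h import *
np.set_printoptions(precision=3,suppress=True)
s,c=wrist("w1"); print(s["clock"],s["eef_pos"],s["width"],s["joint_positions"])
C0=np.array([609.9,3.2,97])
print(Ro.from_rotvec(s["ee_rot"]).as_matrix(),proj(c,C0[None]))
u,v=proj(c,C0[None])[0].astype(int)
C,w,R,N,sd,e,res=rim3d(c,u,v,52,np.array([-.5,0,.85]),55)
print("C",C,"w",w,"tilt",np.arccos(w[2]),"R",R,N,sd,res,"foot",C-62*w)
E
```

```text
1.65 [566.719 -13.309 183.716] 34.15212874659566 [ 0.187  0.06  -0.341 -0.157 -0.683  0.32 ]
[[ 0.396 -0.804  0.443]
 [-0.918 -0.351  0.184]
 [ 0.008 -0.48  -0.877]] [[318.327 240.512]]
C [   87622.232 -1202094.781  -626596.493] w [ 0.498 -0.372  0.783] tilt 0.6713548631002205 R 1358453.244912532 2551 22.59312036427139 197.4325643824845 foot [   87591.331 -1202071.705  -626645.037]
```

View pics/w1.png

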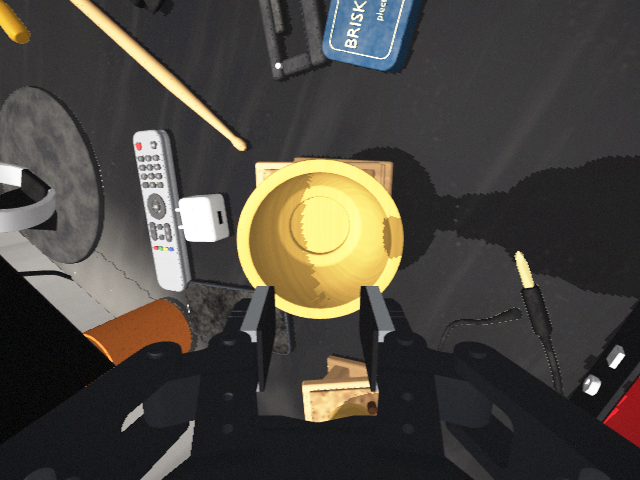

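The wrist view shows the medium bowl's rim centred near (320,238) with a radius of about 82 px. Its recess is at (320,225), and the wooden easel edge merges with the bowl in the colour mask. I'll gate the mask by range.

```bash
cat >> h.py <<'E'
def rimring(c,C0,w0,r,H=62,it=4):
    """rim from brass pixels whose measured 3-D point lies near the rim; rays of their outer edge cast on the rim plane"""
    C0=np.array(C0,float); w=np.array(w0,float); w/=np.linalg.norm(w)
    full=np.ones((480,640),bool)&(c["range_z"]>0)
    P,u,v=cloud(c,full); near=(np.linalg.norm(P-C0,axis=1)<r+14)&((P-C0)@w>-9)&((P-C0)@w<9)
    hs=cv2.cvtColor(c["color"],cv2.COLOR_RGB2HSV)[v,u]; near&=(hs[:,1]>100)&(hs[:,2]>60)
    m=np.zeros((480,640),np.uint8); m[v[near],u[near]]=1
    P=P[near]; C=C0
    for _ in range(it):
        a=np.cross(w,[0,1,0]); a/=np.linalg.norm(a); b=np.cross(w,a)
        rr=np.hypot((P-C)@a,(P-C)@b); k=(abs(rr-(r-4))<4)
        Q=P[k]; k2=abs((Q-Q.mean(0))@w)<4; Q=Q[k2]; pl=Q.mean(0)
        w2=np.linalg.svd(Q-pl)[2][2]; w=w2*np.sign(w2@w)
        cs,_=cv2.findContours(m,cv2.RETR_EXTERNAL,cv2.CHAIN_APPROX_NONE); q=max(cs,key=cv2.contourArea)[:,0,:].astype(float)
        K=c["intrinsics"]; ray=np.stack([(q[:,0]-K[0,2])/K[0,0],(q[:,1]-K[1,2])/K[1,1],np.ones(len(q))],1)@c["R"]
        o=-c["R"].T@c["t"]; X=o+ray*(((pl-o)@w)/(ray@w))[:,None]
        xy=np.stack([(X-pl)@a,(X-pl)@b],1)
        f=least_squares(lambda p:np.hypot(*(xy-p[:2]).T)-p[2],[0,0,r],loss="soft_l1",f_scale=.7)
        C=pl+f.x[0]*a+f.x[1]*b
    print("rim C",C.round(2),"w",w.round(3),"tilt %.3f az %.3f R %.2f n %d planeSD %.2f res %.2f"%(np.arccos(w[2]),np.arctan2(w[1],w[0]),f.x[2],len(Q),((Q-pl)@w).std(),abs(f.fun).mean()),"foot",(C-H*w).round(2))
    return C,w
E
python3 - <<'E'
from h import *
s,c=pickle.load(open("w1.pkl","rb"))
rimring(c,[609.9,3.2,97],[-.443,-.187,.877],52)
E
```

```text
rim C [608.7    1.57  95.61] w [-0.443 -0.179  0.878] tilt 0.498 az -2.758 R 47.68 n 4252 planeSD 1.22 res 3.98 foot [636.18  12.67  41.16]
```

```bash
sed -i 's/q=max(cs,key=cv2.contourArea)\[:,0,:\]/q=cv2.convexHull(np.concatenate([k for k in cs if len(k)>30]))[:,0,:]/' h.py
python3 - <<'E'
from h import *
s,c=pickle.load(open("w1.pkl","rb"))
C,w=rimring(c,[609.9,3.2,97],[-.443,-.187,.877],52)
C,w=rimring(c,C,w,52)
d=pickle.load(open("d0.pkl","rb"))
rimring(d["top"],[609.9,3.2,97],[-.443,-.187,.877],52)
rimring(d["top"],[447,-214.6,73],[0,0,1],78,64)
rimring(d["scene"],[447,-214.6,73],[0,0,1],78,64)
rimring(d["top"],[515.6,153.7,92],[-.42,-.22,.88],27,60)
A=Ro.from_rotvec(s["ee_rot"]).as_matrix(); print("C in tool",A.T@(C-s["eef_pos"]),A.T@w)
E
```

```text
rim C [608.32   4.46  96.29] w [-0.442 -0.186  0.877] tilt 0.501 az -2.743 R 51.66 n 5030 planeSD 0.86 res 0.10 foot [635.75  16.02  41.9 ]
rim C [608.32   4.46  96.29] w [-0.442 -0.186  0.877] tilt 0.501 az -2.743 R 51.66 n 5030 planeSD 0.86 res 0.10 foot [635.75  16.02  41.9 ]
rim C [611.45   3.36  98.1 ] w [-0.442 -0.19   0.877] tilt 0.502 az -2.736 R 51.85 n 734 planeSD 1.60 res 0.25 foot [638.84  15.13  43.74]
rim C [ 448.14 -215.47   73.61] w [0.002 0.001 1.   ] tilt 0.002 az 0.497 R 77.40 n 1134 planeSD 1.54 res 0.10 foot [ 448.05 -215.52    9.61]
rim C [ 445.78 -209.49   69.5 ] w [-0.005 -0.012  1.   ] tilt 0.013 az -1.944 R 80.16 n 464 planeSD 1.90 res 1.82 foot [ 446.08 -208.71    5.51]
rim C [515.14 153.05  92.25] w [-0.416 -0.219  0.883] tilt 0.489 az -2.657 R 27.41 n 300 planeSD 1.71 res 0.33 foot [540.08 166.16  39.27]
C in tool [-0.50081967  2.291139   98.40584983] [ 2.56958346e-03  1.34921303e-05 -9.99996699e-01]
```

Request:
carry_out --pt "0.6 -0.01 0.5 0.2 0 0 0" --pt "0.6 0 0.5 0.5 0 0 0" --pt "0.6 0 0 0.4 0 0 0" --pt "0.6 0 0 0.3 0 0 0" --pt "0.6 0 0 0.3 0 0 0" --pt "0.6 0 0 0.23 0 0 0" --pt "0.6 0 0 0 0 0 0" --newtons 70

```text
clock: 2.4
eef_pos: [567.8, -15.7, 75.1]
ee_rot: [-2.255, 1.49, -0.388]
force: [-1.1, -0.2, -0.5]
width: 34.2
grip_force: 0.0
```

```bash
python3 - <<'E'
from h import *
s,c=wrist("w2"); np.set_printoptions(precision=3,suppress=True)
print(s["clock"],s["eef_pos"],s["force"])
C,w=rimring(c,[608.3,4.5,96.3],[-.443,-.187,.877],52)
A=Ro.from_rotvec(s["ee_rot"]).as_matrix(); print("C in tool",A.T@(np.array([608.32,4.46,96.29])-s["eef_pos"]),A.T@w)
E
```

```text
2.4 [567.765 -15.659  75.056] [-1.079 -0.155 -0.533]
rim C [607.96   4.08  95.86] w [-0.44  -0.186  0.879] tilt 0.498 az -2.741 R 51.90 n 12202 planeSD 0.97 res 0.45 foot [635.23  15.63  41.39]
C in tool [ -2.538 -49.851   2.975] [ 0.006 -0.001 -1.   ]
```

View pics/w2.png

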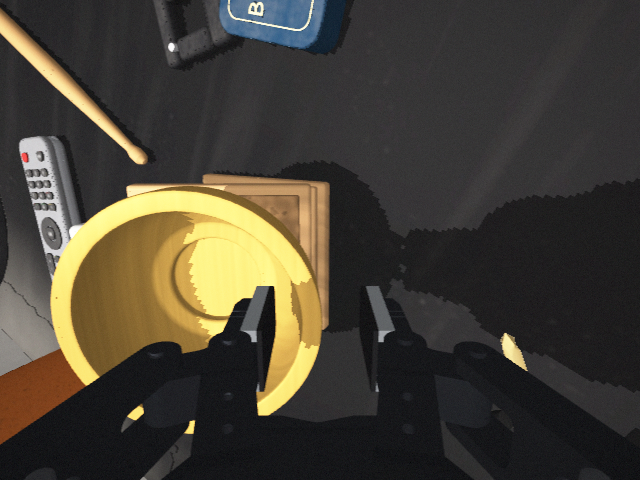

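The near rim wall lies between the fingers, at (318,310), with the jaws at columns 265 and 375. I'll trim the pose by 2 mm and close.

Request:
carry_out --pt "0.6 -0.05 -0.04 0.04 0 0 0" --pt "0.6 0 0 0 0 0 0" --pt "0.8 0 0 0 0 0 0" --pt "0.85 0 0 0 0 0 0" --pt "0.88 0 0 0 0 0 0" --pt "1 0 0 0 0 0 0" --pt "1 0 0 0 0 0 0" --pt "1 0 0 0 0 0 0" --newtons 70

```text
clock: 3.25
eef_pos: [569.5, -12.1, 75.9]
ee_rot: [-2.254, 1.488, -0.39]
force: [-5.0, -1.6, 5.5]
width: 6.3
grip_force: 67.0
```

```bash
python3 - <<'E'
from h import *
s,c=wrist("w3"); np.set_printoptions(precision=3,suppress=True)
print(s["clock"],s["eef_pos"],s["force"],s["moment"],s["width"],s["grip_force"])
C,w=rimring(c,[608.3,4.5,96.3],[-.443,-.187,.877],52)
A=Ro.from_rotvec(s["ee_rot"]).as_matrix(); print("C in tool",A.T@(C-s["eef_pos"]),A.T@w)
E
```

```text
3.25 [569.51  -12.133  75.93 ] [-5.009 -1.552  5.524] [-0.49   1.941  0.137] 6.331244122835231 67.03139924982679
rim C [607.91   4.14  95.72] w [-0.441 -0.183  0.878] tilt 0.498 az -2.748 R 51.97 n 11694 planeSD 1.03 res 0.44 foot [635.28  15.49  41.26]
C in tool [  0.205 -46.081   2.703] [ 0.003 -0.003 -1.   ]
```

Request:
carry_out --pt "1 0 0 -0.06 0 0 0" --pt "1 0 0 -0.15 0 0 0" --pt "1 0 0 -0.3 0 0 0" --pt "1 0 0 -0.4 0 0 0" --pt "1 0 0 -0.5 0 0 0" --pt "1 0 0 -0.4 0 0 0" --pt "1 0 0 0 0 0 0"

```text
clock: 4.0
eef_pos: [529.4, -28.7, 157.1]
ee_rot: [-2.252, 1.486, -0.394]
force: [0.7, -0.2, -3.0]
width: 6.2
grip_force: 67.0
```

```bash
python3 - <<'E'
from h import *
s,c=wrist("w4"); np.set_printoptions(precision=3,suppress=True)
print(s["clock"],s["eef_pos"],s["force"],s["moment"],s["width"],s["grip_force"])
A=Ro.from_rotvec(s["ee_rot"]).as_matrix()
C,w=rimring(c,s["eef_pos"]+A@[0,-47,2.7],-A[:,2],52)
print("C in tool",A.T@(C-s["eef_pos"]),A.T@w)
E
```

```text
4.0 [529.398 -28.737 157.103] [ 0.696 -0.163 -3.028] [-0.749  1.714  0.031] 6.17338265635841 66.9508572597988
rim C [568.61 -11.82 175.24] w [-0.409 -0.169  0.897] tilt 0.458 az -2.750 R 52.10 n 11644 planeSD 1.03 res 0.46 foot [593.96  -1.37 119.63]
C in tool [ -0.061 -46.155   4.759] [ 0.003 -0.046 -0.999]
```

```bash
cat >> h.py <<'E'
def upright(A,w):
    ax=np.cross(w,[0,0,1.]); n=np.linalg.norm(ax)
    return (Ro.from_rotvec(ax/n*np.arcsin(n)) if n>1e-6 else Ro.identity()).as_matrix()@A
E
python3 - <<'E'
from h import *
from bench import ctrl
s=ctrl.state(); A=Ro.from_rotvec(s["ee_rot"]).as_matrix()
B=upright(A,A@[.003,-.046,-.999]); print(B.round(3))
plan(s,np.array([448,-215,212])-75*B[:,1]+0*B[:,0],B,1,step=30)
E
```

```text
[[ 0.393 -0.918  0.043]
 [-0.919 -0.393  0.015]
 [ 0.003 -0.046 -0.999]]
6 rows; left [-0.21 -0.09  0.01] [ 0.03 -0.02 -0.07]
[1, 0.47, 0.12, -0.29, -0.097, -0.001, 0.0]
[1, 0.47, 0.14, -0.28, -0.097, -0.001, 0.0]
[1, 0.47, 0.16, -0.27, -0.097, -0.001, 0.0]
[1, 0.46, 0.18, -0.25, -0.097, -0.001, 0.0]
[1, 0.47, 0.2, -0.24, -0.097, -0.001, 0.0]
[1, 0.46, 0.21, -0.23, -0.097, -0.001, 0.0]
```

Request:
carry_out --pt "1 0.47 0.12 -0.29 -0.097 0 0" --pt "1 0.47 0.14 -0.28 -0.097 0 0" --pt "1 0.47 0.16 -0.27 -0.097 0 0" --pt "1 0.46 0.18 -0.25 -0.097 0 0" --pt "1 0.47 0.2 -0.24 -0.097 0 0" --pt "1 0.46 0.21 -0.23 -0.097 0 0" --pt "1 0 0 0 0 0 0" --pt "1 0 0 0 0 0 0"

```text
clock: 4.85
eef_pos: [517.5, -184.8, 213.0]
ee_rot: [-2.592, 1.716, -0.044]
force: [-0.3, 0.6, -3.2]
width: 6.7
grip_force: 67.2
```

```bash
python3 - <<'E'
from h import *
s,c=wrist("w5"); np.set_printoptions(precision=3,suppress=True)
print(s["clock"],s["eef_pos"],s["force"],s["width"],s["joint_positions"])
A=Ro.from_rotvec(s["ee_rot"]).as_matrix(); print(A)
C,w=rimring(c,s["eef_pos"]+A@[0,-46,4.7],A@[.003,-.046,-.999],52)
print("C in tool",A.T@(C-s["eef_pos"]),A.T@w)
C,w=rimring(c,[448,-215,73],[0,0,1],78,64)
C,w=rimring(c,C,w,78,64)
print("L in tool",A.T@(C-s["eef_pos"]))
E
```

```text
4.85 [ 517.534 -184.812  213.017] [-0.253  0.559 -3.18 ] 6.7392150813433895 [-0.068  0.242  0.014 -0.015 -1.302  0.473]
[[ 0.391 -0.92   0.042]
 [-0.921 -0.391  0.012]
 [ 0.005 -0.043 -0.999]]
rim C [ 560.06 -166.94  209.98] w [0.001 0.004 1.   ] tilt 0.005 az 1.233 R 52.05 n 11570 planeSD 1.07 res 0.51 foot [ 559.97 -167.21  147.98]
C in tool [  0.153 -45.957   5.019] [ 0.002 -0.046 -0.999]
rim C [ 446.16 -213.84   72.55] w [-0.001  0.002  1.   ] tilt 0.002 az 1.982 R 77.41 n 6724 planeSD 0.75 res 0.07 foot [ 446.22 -213.98    8.55]
rim C [ 446.16 -213.84   72.55] w [-0.001  0.002  1.   ] tilt 0.002 az 1.982 R 77.41 n 6724 planeSD 0.75 res 0.07 foot [ 446.22 -213.98    8.55]
L in tool [ -1.918  83.003 137.024]
```

View pics/w5.png

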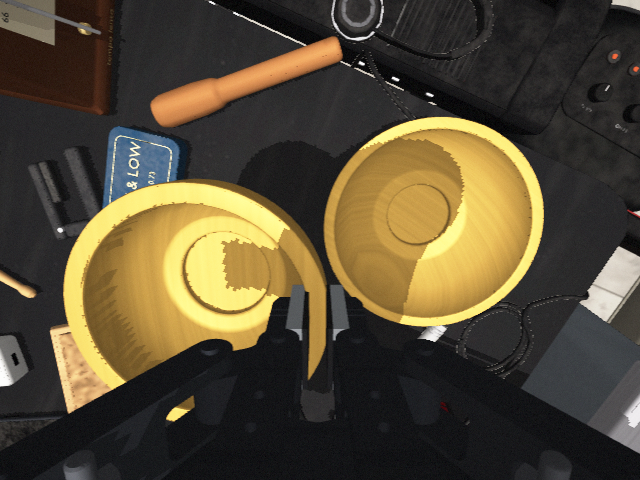

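```bash
cat > patch.py <<'E'
s=open("h.py").read()
s=s.replace("""        C=pl+f.x[0]*a+f.x[1]*b
    print""","""        for _k in range(4):
            ok=abs(np.hypot(*(xy-f.x[:2]).T)-f.x[2])<(1.5,.8,.5,.4)[_k]
            if fixr: f=least_squares(lambda p:np.hypot(*(xy[ok]-p[:2]).T)-fixr,f.x)
            else: f=least_squares(lambda p:np.hypot(*(xy[ok]-p[:2]).T)-p[2],f.x)
        C=pl+f.x[0]*a+f.x[1]*b
    print""").replace("H=62,it=4)","H=62,it=4,fixr=None)").replace('"foot",(C-H*w)','ok.sum(),"of",len(ok),"foot",(C-H*w)')
open("h.py","w").write(s)
E
python3 patch.py; python3 - <<'E'
from h import *
s,c=pickle.load(open("w5.pkl","rb")); A=Ro.from_rotvec(s["ee_rot"]).as_matrix()
for fr in (None,51.8):
    C,w=rimring(c,s["eef_pos"]+A@[0,-46,4.7],A@[.003,-.046,-.999],52,fixr=fr)
    print("C in tool",A.T@(C-s["eef_pos"]),A.T@w)
L,wl=rimring(c,[446.2,-213.8,72.5],[0,0,1],78,64)
B=upright(A,w)
p=s["eef_pos"]+np.array([L[0]-C[0],L[1]-C[1],L[2]+12+60-C[2]]); print(p)
plan(s,p,B,1,step=22)
s,c=pickle.load(open("w1.pkl","rb"));rimring(c,[609.9,3.2,97],[-.443,-.187,.877],52)
E
```

```text
rim C [ 559.84 -166.44  210.02] w [0.003 0.002 1.   ] tilt 0.004 az 0.542 R 52.12 n 11741 planeSD 1.07 res 0.11 36 of 59 foot [ 559.65 -166.56  148.02]
C in tool [ -0.39737189 -45.95183293   4.97085549] [ 0.00486961 -0.04662283 -0.99890069]
rim C [ 560.41 -167.18  210.02] w [0.001 0.004 1.   ] tilt 0.004 az 1.409 R 52.02 n 11223 planeSD 1.02 res 0.26 21 of 59 foot [ 560.37 -167.41  148.02]
C in tool [  0.5038121  -46.18361174   4.98892235] [ 0.00218608 -0.04497376 -0.99898578]
rim C [ 446.16 -213.84   72.54] w [-0.001  0.002  1.   ] tilt 0.002 az 1.983 R 77.41 n 6725 planeSD 0.75 res 0.07 78 of 78 foot [ 446.22 -213.98    8.55]
[ 403.28830352 -231.47562643  147.54282718]
7 rows; left [-0.04 -0.14 -0.11] [0.12 0.13 0.01]
[1, -0.01, 0.36, 0.17, 0.0, -0.001, 0.0]
[1, 0.0, 0.36, 0.17, 0.0, -0.001, 0.0]
[1, -0.01, 0.36, 0.17, 0.0, -0.001, 0.0]
[1, 0.0, 0.36, 0.17, 0.0, -0.001, 0.0]
[1, -0.01, 0.36, 0.17, 0.0, -0.001, 0.0]
[1, 0.0, 0.36, 0.18, 0.0, -0.001, 0.0]
[1, -0.01, 0.36, 0.17, 0.0, -0.001, 0.0]
rim C [608.32   4.47  96.3 ] w [-0.442 -0.186  0.877] tilt 0.501 az -2.743 R 51.67 n 5026 planeSD 0.86 res 0.09 59 of 60 foot [635.76  16.03  41.91]
```

The picture shows the held bowl on the left, rim centre about (195,300), and the large bowl on the right at (435,221) with its recess visible at (418,213). Next I'll move over it.

Request:
carry_out --pt "1 0 0.36 0.17 0 0 0" --pt "1 0 0.36 0.17 0 0 0" --pt "1 0 0.36 0.17 0 0 0" --pt "1 0 0.36 0.17 0 0 0" --pt "1 0 0.36 0.17 0 0 0" --pt "1 0 0.36 0.18 0 0 0" --pt "1 0 0.36 0.17 0 0 0" --pt "1 0 0 0 0 0 0"

```text
clock: 5.7
eef_pos: [401.1, -233.0, 147.9]
ee_rot: [-2.592, 1.716, -0.043]
force: [1.1, 0.3, -2.5]
width: 6.4
grip_force: 67.3
```

```bash
python3 - <<'E'
from h import *
from bench import vision
np.set_printoptions(precision=3,suppress=True)
s,c=wrist("w6"); print(s["clock"],s["eef_pos"],s["force"],s["width"])
A=Ro.from_rotvec(s["ee_rot"]).as_matrix()
C,w=rimring(c,s["eef_pos"]+A@[0,-46,4.9],A@[.003,-.046,-.999],52)
print("C in tool",A.T@(C-s["eef_pos"]),A.T@w)
rimring(c,[446.2,-213.8,72.5],[0,0,1],78,64)
t=vision.read_camera("top"); cv2.imwrite("pics/top6.png",t["color"][150:400,330:560,::-1])
C2,w2=rimring(t,C,w,52); L2,_=rimring(t,[447,-214.6,73],[0,0,1],78,64)
E
```

```text
5.7 [ 401.143 -232.995  147.862] [ 1.092  0.303 -2.481] 6.414535678214842
rim C [ 443.4 -214.6  144.7] w [0.006 0.003 1.   ] tilt 0.007 az 0.408 R 52.20 n 11722 planeSD 1.12 res 0.13 40 of 63 foot [ 443.   -214.77   82.71]
C in tool [ -0.451 -45.913   5.112] [ 0.005 -0.05  -0.999]
rim C [ 445.99 -213.81   72.5 ] w [0.    0.002 1.   ] tilt 0.002 az 1.480 R 77.31 n 5727 planeSD 0.67 res 0.04 48 of 50 foot [ 445.98 -213.92    8.5 ]h.py:72: RuntimeWarning: Mean of empty slice.
  Q=P[k]; k2=abs((Q-Q.mean(0))@w)<4; Q=Q[k2]; pl=Q.mean(0)
  ret = um.true_divide(
Traceback (most recent call last):
  File "h.py", line 74, in rimring
    cs,_=cv2.findContours(m,cv2.RETR_EXTERNAL,cv2.CHAIN_APPROX_NONE); q=cv2.convexHull(np.concatenate([k for k in cs if len(k)>30]))[:,0,:].astype(float)
                                                                                       ~~~~~~~~~~~~~~^^^^^^^^^^^^^^^^^^^^^^^^^^^^^^
ValueError: need at least one array to concatenate
```

View pics/w6.png

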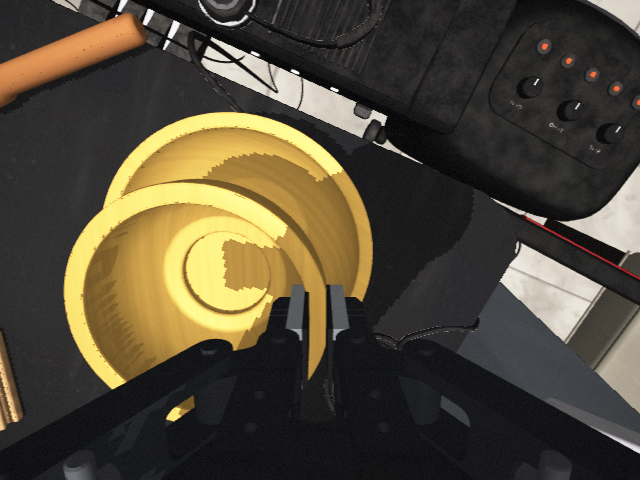

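The wrist view shows the medium bowl, about (195,290), above the large bowl, about (240,240). The offset is about 3 mm. I'll correct it and descend.

Request:
carry_out --pt "1 0 -0.06 0 0 0 0" --pt "1 0 0.014 0.3 0 0 0" --pt "1 0 0.014 0.3 0 0 0" --pt "1 0 0.014 0.3 0 0 0" --pt "1 0 0.004 0.1 0 0 0" --pt "1 0 0 0 0 0 0" --pt "1 0 0 0 0 0 0"

```text
clock: 6.5
eef_pos: [408.0, -233.2, 100.6]
ee_rot: [-2.593, 1.714, -0.051]
force: [-0.4, 1.4, -2.8]
width: 6.4
grip_force: 67.3
```

```bash
python3 - <<'E'
from h import *
np.set_printoptions(precision=3,suppress=True)
s,c=wrist("w7"); print(s["clock"],s["eef_pos"],s["force"],s["moment"],s["width"])
A=Ro.from_rotvec(s["ee_rot"]).as_matrix()
C,w=rimring(c,s["eef_pos"]+A@[0,-46,4.9],A@[.003,-.046,-.999],52)
print("C in tool",A.T@(C-s["eef_pos"]),A.T@w, "C0",s["eef_pos"]+A@[0,-46,5])
E
```

```text
6.5 [ 407.955 -233.179  100.612] [-0.386  1.405 -2.806] [-0.141  0.244 -0.003] 6.418761956033469
rim C [ 450.19 -214.73   97.62] w [0.002 0.006 1.   ] tilt 0.006 az 1.221 R 52.21 n 11799 planeSD 1.11 res 0.13 44 of 67 foot [ 450.06 -215.07   35.62]
C in tool [ -0.456 -45.904   5.087] [ 0.005 -0.05  -0.999] C0 [ 450.454 -215.111   97.714]
```

Request:
carry_out --pt "1 -0.05 0.066 0 0 0 0" --pt "1 0 0 0 0 0 0" --pt "1 0 0 0 0 0 0"

```text
clock: 6.85
eef_pos: [403.1, -232.1, 100.0]
ee_rot: [-2.592, 1.714, -0.05]
force: [0.1, 0.1, -2.5]
width: 6.0
grip_force: 67.3
```

Request:
carry_out --pt "1 0.006 -0.014 0 0 0 0" --pt "1 0 0.002 0.04 0 0 0" --pt "1 0 0.002 0.04 0 0 0" --pt "1 0 0.002 0.04 0 0 0" --pt "1 0 0 0 0 0 0" --pt "1 0 0 0 0 0 0"

```text
clock: 7.45
eef_pos: [403.8, -232.1, 93.6]
ee_rot: [-2.593, 1.715, -0.048]
force: [-0.1, 0.5, -2.5]
width: 6.3
grip_force: 67.2
```

```bash
python3 - <<'E'
from h import *
np.set_printoptions(precision=3,suppress=True)
s,c=wrist("w8"); print(s["clock"],s["eef_pos"],s["force"],s["moment"],s["width"])
A=Ro.from_rotvec(s["ee_rot"]).as_matrix()
C,w=rimring(c,s["eef_pos"]+A@[0,-46,4.9],A@[.003,-.046,-.999],52)
print("C0",s["eef_pos"]+A@[0,-46,5],"foot",s["eef_pos"]+A@[0,-46,5]-62*w)
E
```

```text
7.45 [ 403.791 -232.144   93.595] [-0.116  0.547 -2.48 ] [-0.041  0.292  0.018] 6.265304678281001
rim C [ 446.01 -213.72   90.64] w [0.002 0.005 1.   ] tilt 0.005 az 1.186 R 52.20 n 11764 planeSD 1.09 res 0.12 42 of 64 foot [ 445.9  -214.     28.64]
C0 [ 446.295 -214.097   90.642] foot [ 446.18  -214.38    28.643]
```

Request:
carry_out --pt "1 0 0.001 0.016 0 0 0" --pt "1 0 0.001 0.016 0 0 0" --pt "1 0 0.001 0.016 0 0 0" --pt "1 0 0.001 0.016 0 0 0" --pt "1 0 0 0 0 0 0" --pt "1 0 0 0 0 0 0"

```text
clock: 8.1
eef_pos: [403.8, -232.2, 90.5]
ee_rot: [-2.593, 1.715, -0.048]
force: [-0.2, 0.8, -3.0]
width: 6.1
grip_force: 67.2
```

Request:
carry_out --pt "1 0 0.001 0.014 0 0 0" --pt "1 0 0.001 0.014 0 0 0" --pt "1 0 0 0.012 0 0 0" --pt "1 0 0 0.01 0 0 0" --pt "1 0 0 0 0 0 0" --pt "1 0 0 0 0 0 0"

```text
clock: 8.7
eef_pos: [403.8, -232.2, 88.0]
ee_rot: [-2.593, 1.715, -0.048]
force: [0.2, 0.3, -3.3]
width: 6.5
grip_force: 67.3
```

Request:
carry_out --pt "1 0 0 0.01 0 0 0" --pt "1 0 0 0.01 0 0 0" --pt "1 0 0 0 0 0 0" --pt "1 0 0 0 0 0 0"

```text
clock: 9.1
eef_pos: [403.8, -232.2, 87.1]
ee_rot: [-2.593, 1.715, -0.048]
force: [-0.9, -0.2, -1.8]
width: 6.3
grip_force: 67.4
```

Request:
carry_out --pt "1 0 0 0.01 0 0 0" --pt "1 0 0 0 0 0 0" --pt "1 0 0 0 0 0 0"

```text
clock: 9.4
eef_pos: [403.7, -232.4, 86.9]
ee_rot: [-2.593, 1.715, -0.049]
force: [-4.1, -0.0, 5.2]
width: 6.0
grip_force: 68.3
```

Request:
carry_out --pt "1 0 0 0 0 0 0" --pt "0.92 0 0 0 0 0 0" --pt "0.88 0 0 0 0 0 0" --pt "0.85 0 0 0 0 0 0" --pt "0.83 0 0 0 0 0 0" --pt "0.83 0 0 -0.02 0 0 0" --pt "0.83 0 0 -0.06 0 0 0" --newtons 20

```text
clock: 10.1
eef_pos: [403.7, -232.1, 90.4]
ee_rot: [-2.593, 1.715, -0.048]
force: [-0.0, 0.3, -0.3]
width: 14.4
grip_force: 0.0
```

Request:
carry_out --pt "0.83 0 0 -0.3 0 0 0" --pt "0.83 0 0 -0.5 0 0 0" --pt "0.7 0 -0.3 -0.8 0 0 0" --pt "0.5 0 -0.3 -0.8 0 0 0" --pt "0.5 0 -0.3 -0.2 0 0 0" --pt "0.5 0 0 0 0 0 0" --pt "0.5 0 0 0 0 0 0"

```text
clock: 10.8
eef_pos: [438.9, -215.6, 221.7]
ee_rot: [-2.593, 1.714, -0.047]
force: [-0.5, 0.6, -0.7]
width: 42.8
grip_force: 0.0
```

```bash
python3 - <<'E'
from h import *
from bench import vision
np.set_printoptions(precision=3,suppress=True)
s,c=wrist("w9"); print(s["clock"],s["eef_pos"],s["width"],s["joint_positions"])
A=Ro.from_rotvec(s["ee_rot"]).as_matrix()
M,w=rimring(c,[446,-214,84.5],[0,0,1],52)
c2=dict(c)
L,w=rimring(c,[446,-214,72.5],[0,0,1],78,64)
C=np.array([515.4,153.4,92.]);w=np.array([-.416,-.222,.882]); w/=np.linalg.norm(w)
R=frame(-w,[w[0],w[1],0]); plan(s,C+100*w,R,.2)
E
```

```text
10.8 [ 438.944 -215.625  221.687] 42.827766296632255 [-0.148  0.12  -0.114 -0.018 -1.295  0.555]
rim C [ 446.7  -214.04   84.39] w [0.001 0.003 1.   ] tilt 0.003 az 1.082 R 51.64 n 3171 planeSD 0.84 res 0.05 60 of 60 foot [ 446.61 -214.21   22.39]
rim C [ 446.07 -213.78   72.44] w [0.001 0.002 1.   ] tilt 0.002 az 0.912 R 77.38 n 3460 planeSD 0.76 res 0.05 57 of 63 foot [ 445.99 -213.89    8.44]
9 rows; left [-0.12  0.1  -0.19] [ 0.09 -0.08  0.08]
[0.2, -0.68, -0.37, 0.1, 0.063, -0.004, -0.012]
[0.2, -0.68, -0.37, 0.12, 0.063, -0.004, -0.012]
[0.2, -0.67, -0.37, 0.15, 0.063, -0.004, -0.012]
[0.2, -0.67, -0.37, 0.17, 0.063, -0.004, -0.012]
[0.2, -0.66, -0.36, 0.18, 0.063, -0.004, -0.012]
[0.2, -0.66, -0.36, 0.21, 0.063, -0.004, -0.012]
[0.2, -0.66, -0.36, 0.22, 0.063, -0.004, -0.012]
[0.2, -0.65, -0.35, 0.25, 0.063, -0.004, -0.012]
[0.2, -0.64, -0.35, 0.26, 0.063, -0.004, -0.012]
```

View pics/w9.png

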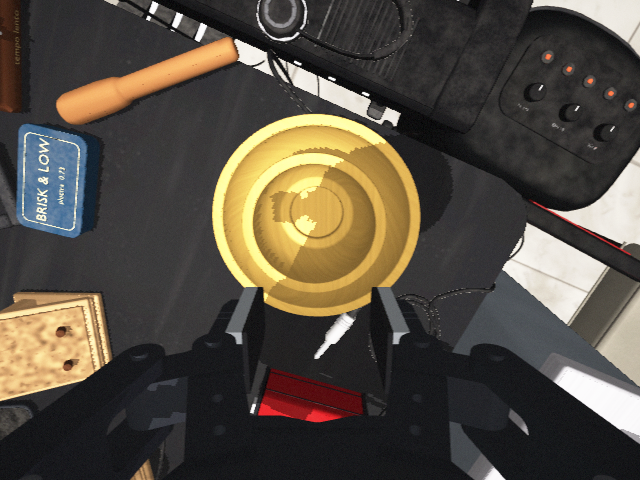

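The medium bowl is fully home: the rims are concentric around (317,213) and 11.95 mm apart in height, against 12 expected. Now the small bowl.

Request:
carry_out --pt "0.2 -0.68 -0.37 0.1 0.063 -0.004 -0.012" --pt "0.2 -0.68 -0.37 0.12 0.063 -0.004 -0.012" --pt "0.2 -0.67 -0.37 0.15 0.063 -0.004 -0.012" --pt "0.2 -0.67 -0.37 0.17 0.063 -0.004 -0.012" --pt "0.2 -0.66 -0.36 0.18 0.063 -0.004 -0.012" --pt "0.2 -0.66 -0.36 0.21 0.063 -0.004 -0.012" --pt "0.2 -0.66 -0.36 0.22 0.063 -0.004 -0.012" --pt "0.2 -0.65 -0.35 0.25 0.063 -0.004 -0.012"

```text
clock: 11.65
eef_pos: [469.4, 93.3, 184.2]
ee_rot: [-2.349, 1.424, -0.321]
force: [0.9, -0.6, 0.9]
width: 68.2
grip_force: 0.0
```

Request:
carry_out --pt "0.1 -0.64 -0.35 0.26 0.063 -0.004 -0.012" --pt "0.05 0 0 0 0 0 0" --pt "0.05 0 0 0 0 0 0"

```text
clock: 11.95
eef_pos: [473.1, 130.4, 179.3]
ee_rot: [-2.321, 1.388, -0.349]
force: [1.0, 0.7, 0.5]
width: 81.0
grip_force: 0.0
```

```bash
python3 - <<'E'
from h import *
np.set_printoptions(precision=3,suppress=True)
s,c=wrist("w10"); print(s["clock"],s["eef_pos"],s["width"],s["joint_positions"])
A=Ro.from_rotvec(s["ee_rot"]).as_matrix()
C,w=rimring(c,[515.4,153.4,92.],[-.416,-.222,.882],27,60)
C,w=rimring(c,C,w,27,60)
print("C in tool",A.T@(C-s["eef_pos"]),A.T@w)
E
```

```text
11.95 [473.106 130.372 179.289] 80.9982279340438 [ 0.641 -0.122 -0.632  0.132 -0.583 -0.24 ]
rim C [514.06 152.68  88.9 ] w [-0.392 -0.159  0.906] tilt 0.436 az -2.756 R 25.68 n 905 planeSD 1.89 res 0.08 23 of 35 foot [537.55 162.2   34.52]
rim C [514.32 153.48  87.72] w [-0.35  -0.108  0.931] tilt 0.375 az -2.842 R 26.26 n 872 planeSD 1.85 res 0.11 24 of 35 foot [535.3  159.95  31.88]
C in tool [ -1.213   1.054 103.03 ] [-0.067 -0.118 -0.991]
```

View pics/w10.png

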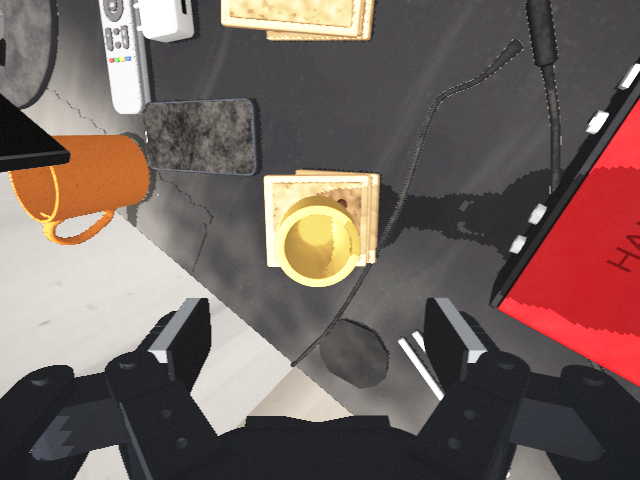

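The view shows the small cup's rim centred near (320,247), radius about 40 px. The easel edges are square with the picture and the pins are on the right (343,203). The rim is thin, so I'll refit it with the axis fixed.

```bash
cat > patch.py <<'E'
s=open("h.py").read()
s=s.replace("fixr=None)","fixr=None,fixw=False,hw=4.,rb=4.)").replace("w=w2*np.sign(w2@w)","w=w if fixw else w2*np.sign(w2@w)")
s=s.replace("k=(abs(rr-(r-4))<4)","k=(abs(rr-(r-rb))<rb)").replace("k2=abs((Q-Q.mean(0))@w)<4","k2=abs((Q-np.median(Q,0))@w)<hw")
open("h.py","w").write(s)
E
python3 patch.py; python3 - <<'E'
from h import *
np.set_printoptions(precision=3,suppress=True)
s,c=pickle.load(open("w10.pkl","rb")); A=Ro.from_rotvec(s["ee_rot"]).as_matrix()
for az in (-2.75,-2.65):
  w=np.array([np.sin(.5)*np.cos(az),np.sin(.5)*np.sin(az),np.cos(.5)])
  for r0 in (1,2):
    C=np.array([514.2,153,91.])
    for _ in range(2): C,_w=rimring(c,C,w,27,60,fixw=True,hw=3,rb=2)
    print("C in tool",A.T@(C-s["eef_pos"]),A.T@w); break
# board plane of easel: wood pixels just beyond the bowl
m=np.zeros((480,640),bool); m[180:262,272:372]=1
P,u,v=cloud(c,m); foot=np.array([539.5,165.5,38.]); k=(np.linalg.norm(P-foot,axis=1)<60)&(P[:,2]>15)&(P[:,2]<70)
hs=cv2.cvtColor(c["color"],cv2.COLOR_RGB2HSV)[v,u]; k&=(hs[:,0]<24)&(hs[:,2]>120); P=P[k]
for _ in range(6):
    pl=np.median(P,0); pl=P.mean(0); n=np.linalg.svd(P-pl)[2][2]; n*=np.sign(n[2]); dd=(P-pl)@n; P=P[abs(dd)<max(2,2*dd.std())*1.0]
print("board n",n,"tilt",np.arccos(n[2]),"az",np.arctan2(n[1],n[0]),len(P),dd.std())
E
```

```text
rim C [514.02 152.18  89.65] w [-0.443 -0.183  0.878] tilt 0.500 az -2.750 R 25.44 n 543 planeSD 1.62 res 0.12 21 of 34 foot [540.61 163.16  36.99]
rim C [514.08 152.35  89.49] w [-0.443 -0.183  0.878] tilt 0.500 az -2.750 R 25.57 n 533 planeSD 1.67 res 0.14 26 of 36 foot [540.67 163.32  36.83]
C in tool [ -0.322   0.887 101.121] [-0.045  0.011 -0.999]
rim C [513.95 151.94  89.88] w [-0.423 -0.226  0.878] tilt 0.500 az -2.650 R 25.16 n 528 planeSD 1.46 res 0.15 23 of 36 foot [539.31 165.52  37.22]
rim C [514.01 152.    89.67] w [-0.423 -0.226  0.878] tilt 0.500 az -2.650 R 25.23 n 536 planeSD 1.58 res 0.15 23 of 36 foot [539.37 165.58  37.02]
C in tool [ -0.049   0.998 100.854] [ 0.003  0.013 -1.   ]
board n [-0.341 -0.581  0.74 ] tilt 0.7383899296772423 az -2.101422832084981 2118 3.0573238564799463
```

Request:
carry_out --pt "0.05 0 0.02 0.3 0 0 0" --pt "0.05 0 0 0.4 0 0 0" --pt "0.05 0 0 0.4 0 0 0" --pt "0.05 0 0 0.3 0 0 0" --pt "0 0 0 0 0 0 0" --pt "0 0 0 0 0 0 0"

```text
clock: 12.6
eef_pos: [503.1, 144.5, 118.7]
ee_rot: [-2.317, 1.391, -0.351]
force: [-0.8, 0.2, 0.5]
width: 85.6
grip_force: 0.0
```

```bash
python3 - <<'E'
from h import *
np.set_printoptions(precision=3,suppress=True)
s,c=wrist("w11"); print(s["clock"],s["eef_pos"],s["width"]); A=Ro.from_rotvec(s["ee_rot"]).as_matrix()
C=np.array([514.2,152.5,90.])
w=np.array([-.423,-.226,.878])
for _ in range(2): C,_w=rimring(c,C,w,27,60,fixw=True,hw=3,rb=2.5)
print("C in tool",A.T@(C-s["eef_pos"]),A.T@w)
for _ in range(2): C,w=rimring(c,C,w,27,60,hw=3,rb=2.5)
print("C in tool",A.T@(C-s["eef_pos"]),A.T@w)
# colour samples
h=cv2.cvtColor(c["color"],cv2.COLOR_RGB2HSV); x,y=proj(c,C[None])[0].astype(int); print(x,y,[h[y,i].tolist() for i in range(x-110,x+111,10)])
E
```

```text
12.6 [503.089 144.521 118.735] 85.56163787664948
rim C [514.73 152.92  88.44] w [-0.423 -0.226  0.878] tilt 0.500 az -2.651 R 25.95 n 1220 planeSD 1.82 res 0.11 28 of 42 foot [540.1  166.47  35.78]
rim C [515.19 153.5   87.45] w [-0.423 -0.226  0.878] tilt 0.500 az -2.651 R 26.32 n 981 planeSD 1.77 res 0.16 28 of 41 foot [540.56 167.05  34.79]
C in tool [-2.35   1.548 34.611] [ 0.004  0.011 -1.   ]
rim C [515.34 153.8   87.03] w [-0.43  -0.213  0.877] tilt 0.500 az -2.681 R 26.58 n 946 planeSD 1.77 res 0.19 27 of 44 foot [541.13 166.6   34.38]
rim C [515.12 153.96  86.63] w [-0.43  -0.196  0.881] tilt 0.492 az -2.713 R 26.87 n 919 planeSD 1.74 res 0.18 19 of 41 foot [540.92 165.74  33.75]
C in tool [-2.789  1.792 35.407] [-0.025  0.002 -1.   ]
320 288 [[150, 3, 91], [30, 8, 100], [150, 7, 106], [0, 4, 115], [10, 8, 99], [30, 4, 255], [26, 126, 253], [19, 152, 186], [20, 155, 205], [20, 148, 220], [21, 152, 226], [21, 145, 237], [21, 149, 233], [20, 152, 230], [27, 112, 254], [24, 139, 247], [25, 133, 250], [19, 93, 246], [29, 24, 255], [0, 3, 97], [173, 10, 99], [140, 8, 96], [165, 5, 93]]
```

Request:
carry_out --pt "0 -0.026 0.03 0.2 0 0 0" --pt "0 0 0 0.2 0 0 0" --pt "0 0 0 0.15 0 0 0" --pt "0 0 0 0.13 0 0 0" --pt "0 0 0 0 0 0 0" --newtons 25

```text
clock: 13.15
eef_pos: [515.2, 153.4, 87.5]
ee_rot: [-2.318, 1.389, -0.351]
force: [0.0, 0.5, 0.2]
width: 85.0
grip_force: 0.0
```

```bash
python3 - <<'E'
from h import *
np.set_printoptions(precision=3,suppress=True)
s,c=wrist("w12"); print(s["clock"],s["eef_pos"],s["width"],s["force"]); A=Ro.from_rotvec(s["ee_rot"]).as_matrix()
w=np.array([-.43,-.21,.878]); w/=np.linalg.norm(w); C=np.array([514.8,153,90.])
P,u,v=cloud(c,brass(c)>0); q=(P-C); hgt=q@w; rad=np.linalg.norm(q-np.outer(hgt,w),axis=1)
k=(rad<29)&(abs(hgt)<30); print(np.histogram(hgt[k],np.arange(-10,10)))
C,_w=rimring(c,C,w,27,60,fixw=True,hw=2,rb=2); print("C in tool",A.T@(C-s["eef_pos"]))
# finger tips: depth pixels of the pads
E
```

```text
13.15 [515.171 153.411  87.459] 85.01324357696456 [0.04  0.457 0.175]
(array([ 280,  283,  279,  274,  294,  298,  302,  303,  341,  364,  700,
       1385,  597,   39,    0,    0,    0,    0,    0]), array([-10,  -9,  -8,  -7,  -6,  -5,  -4,  -3,  -2,  -1,   0,   1,   2,
         3,   4,   5,   6,   7,   8,   9]))
rim C [514.63 153.45  87.73] w [-0.43  -0.21   0.878] tilt 0.499 az -2.687 R 26.63 n 858 planeSD 1.15 res 0.20 32 of 51 foot [540.43 166.05  35.05]
C in tool [-0.293  0.278 -0.457]
```

View pics/w12.png

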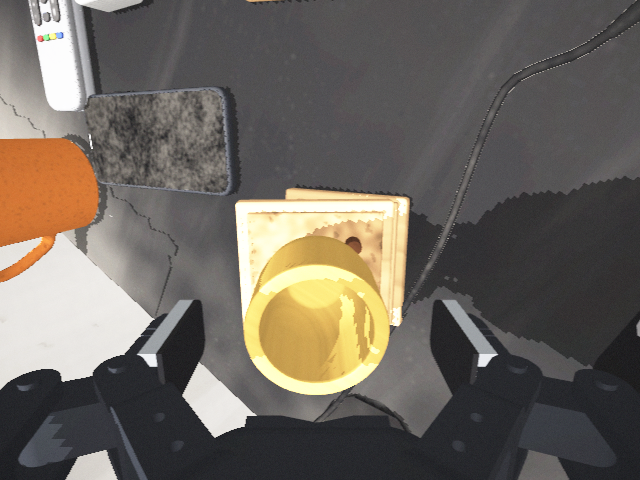

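The cup's rim centre is at about (318,330), between the jaws (columns 200 and 435). I'll back off 1.5 mm and close gently.

Request:
carry_out --pt "0.1 0 0 -0.03 0 0 0" --pt "0.2 0 0 0 0 0 0" --pt "0.26 0 0 0 0 0 0" --pt "0.31 0 0 0 0 0 0" --pt "0.34 0 0 0 0 0 0" --pt "0.37 0 0 0 0 0 0" --pt "0.4 0 0 0 0 0 0" --pt "0.45 0 0 0 0 0 0" --newtons 25

```text
clock: 14.0
eef_pos: [514.5, 153.3, 89.6]
ee_rot: [-2.317, 1.388, -0.351]
force: [-3.8, -1.2, 5.6]
width: 52.8
grip_force: 24.8
```

Request:
carry_out --pt "0.6 0 0 0 0 0 0" --pt "0.6 0 0 0 0 0 0" --pt "0.6 0 0 0 0 0 0" --newtons 50

```text
clock: 14.3
eef_pos: [514.4, 153.2, 89.9]
ee_rot: [-2.317, 1.388, -0.351]
force: [-7.5, -1.7, 9.7]
width: 51.9
grip_force: 49.8
```

Request:
carry_out --pt "0.6 0 0 -0.06 0 0 0" --pt "0.6 0 0 -0.15 0 0 0" --pt "0.6 0 0 -0.3 0 0 0" --pt "0.6 0 0 -0.4 0 0 0" --pt "0.6 0 0 -0.5 0 0 0" --pt "0.6 0 0 -0.4 0 0 0" --pt "0.6 0 0 0 0 0 0"

```text
clock: 15.0
eef_pos: [477.1, 133.8, 172.0]
ee_rot: [-2.314, 1.386, -0.353]
force: [0.2, 1.0, -1.6]
width: 52.2
grip_force: 52.5
```

```bash
cat >> h.py <<'E'
def cup(c,s,C_tool,w_tool,r=27,fixr=26.6):
    """held cup: rim height from the peak along the axis, then colour edge cast on that plane"""
    A=Ro.from_rotvec(s["ee_rot"]).as_matrix(); C=s["eef_pos"]+A@C_tool; w=A@(np.array(w_tool)/np.linalg.norm(w_tool))
    for _ in range(6):
        P,u,v=cloud(c,brass(c)>0); q=P-C; h=q@w; rad=np.linalg.norm(q-np.outer(h,w),axis=1)
        k=(rad<r+1)&(rad>r-7)&(abs(h)<8); n,e=np.histogram(h[k],np.arange(-8,8.1,.5)); pk=e[np.argmax(np.convolve(n,np.ones(5),"same"))]+.25
        k&=abs(h-pk)<2.2; Q=P[k]; pl=Q.mean(0); w2=np.linalg.svd(Q-pl)[2][2]; w=w2*np.sign(w2@w)
        a=np.cross(w,[0,1,0]); a/=np.linalg.norm(a); b=np.cross(w,a); xy=np.stack([(Q-pl)@a,(Q-pl)@b],1)
        hull=cv2.convexHull(xy.astype(np.float32))[:,0]
        f=least_squares(lambda p:np.hypot(*(xy-p[:2]).T)-(r-3),[0,0],loss="soft_l1",f_scale=2)
        C=pl+f.x[0]*a+f.x[1]*b
    print("cup C",C.round(2),"w",w.round(3),"n",k.sum(),"sd %.2f"%((Q-pl)@w).std(),"foot",(C-60*w).round(2)); print(" in tool",(A.T@(C-s["eef_pos"])).round(2),(A.T@w).round(3))
    return C,w
E
python3 - <<'E'
from h import *
np.set_printoptions(precision=3,suppress=True)
s,c=wrist("w13"); print(s["clock"],s["eef_pos"],s["width"],s["force"])
cup(c,s,[0,0,-2],[0,0,-1])
E
```

```text
15.0 [477.128 133.805 172.048] 52.168187034655595 [ 0.19   1.04  -1.615]
cup C [476.11 133.58 172.9 ] w [-0.43  -0.22   0.876] n 3118 sd 0.80 foot [501.93 146.75 120.36]
 in tool [-0.28  0.48 -1.23] [-0.007  0.009 -1.   ]
```

```bash
python3 - <<'E'
from h import *
from bench import ctrl
s=ctrl.state(); A=Ro.from_rotvec(s["ee_rot"]).as_matrix()
B=upright(A,A@[-.007,.009,-1]); print(B.round(3))
plan(s,np.array([446.6,-214.1,172])-B@[-.28,.48,0],B,.6,step=45)
E
```

```text
[[ 0.47  -0.883 -0.011]
 [-0.883 -0.47   0.002]
 [-0.007  0.009 -1.   ]]
8 rows; left [0.23 0.02 0.03] [ 0.06 -0.1  -0.19]
[0.6, 0.73, 0.42, -0.23, -0.08, -0.001, 0.001]
[0.6, 0.73, 0.43, -0.2, -0.08, -0.001, 0.001]
[0.6, 0.73, 0.44, -0.17, -0.08, -0.001, 0.001]
[0.6, 0.73, 0.45, -0.15, -0.08, -0.001, 0.001]
[0.6, 0.73, 0.46, -0.12, -0.08, -0.001, 0.001]
[0.6, 0.74, 0.47, -0.09, -0.08, -0.001, 0.001]
[0.6, 0.74, 0.47, -0.06, -0.08, -0.001, 0.001]
[0.6, 0.73, 0.47, -0.03, -0.08, -0.001, 0.001]
```

Request:
carry_out --pt "0.6 0.73 0.42 -0.23 -0.08 0 0" --pt "0.6 0.73 0.43 -0.2 -0.08 0 0" --pt "0.6 0.73 0.44 -0.17 -0.08 0 0" --pt "0.6 0.73 0.45 -0.15 -0.08 0 0" --pt "0.6 0.73 0.46 -0.12 -0.08 0 0" --pt "0.6 0.74 0.47 -0.09 -0.08 0 0" --pt "0.6 0.74 0.47 -0.06 -0.08 0 0" --pt "0.6 0.73 0.47 -0.03 -0.08 0 0"

```text
clock: 15.85
eef_pos: [447.1, -216.3, 171.2]
ee_rot: [2.681, -1.609, -0.011]
force: [1.4, -0.7, -1.8]
width: 52.0
grip_force: 52.6
```

Request:
carry_out --pt "0.6 0 0 0 0 0 0" --pt "0.6 0 0 0 0 0 0" --pt "0.6 0 0 0 0 0 0"

```text
clock: 16.15
eef_pos: [447.2, -213.8, 171.5]
ee_rot: [2.684, -1.609, -0.008]
force: [0.6, 0.3, -1.2]
width: 51.9
grip_force: 52.6
```

```bash
python3 - <<'E'
from h import *
np.set_printoptions(precision=3,suppress=True)
s,c=wrist("w14"); print(s["clock"],s["eef_pos"],s["width"],s["force"],s["joint_positions"])
cup(c,s,[0,0,-1.2],[0,0,-1])
rimring(c,[446.7,-214,84.4],[0,0,1],52)
rimring(c,[446,-213.8,72.4],[0,0,1],78,64)
E
```

```text
16.15 [ 447.21  -213.776  171.549] 51.87361104049317 [ 0.583  0.292 -1.203] [-0.122  0.189 -0.172  0.01  -1.22   0.61 ]
cup C [ 445.64 -212.56  172.74] w [ 0.003 -0.001  1.   ] n 5883 sd 0.72 foot [ 445.49 -212.48  112.74]
 in tool [-1.81  0.83 -1.19] [ 0.004  0.012 -1.   ]
rim C [ 446.9  -214.18   84.46] w [0.    0.003 1.   ] tilt 0.003 az 1.533 R 51.57 n 3467 planeSD 0.77 res 0.06 52 of 53 foot [ 446.89 -214.37   22.46]
rim C [ 446.12 -213.69   72.36] w [0.002 0.003 1.   ] tilt 0.004 az 1.027 R 77.41 n 2493 planeSD 0.73 res 0.04 38 of 47 foot [ 446.   -213.89    8.36]
```

View pics/w14.png

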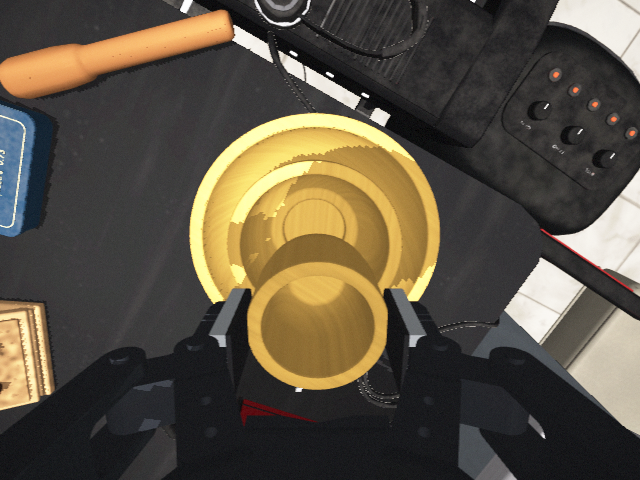

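The nest is centred near (316,215) and the held cup's rim is at about (317,325), clear of everything. I'll refine the cup's centre with a tighter height gate.

```bash
sed -i 's/hw=4.,rb=4.)/hw=4.,rb=4.,lo=-9)/; s/((P-C0)@w>-9)/((P-C0)@w>lo)/' h.py
python3 - <<'E'
from h import *
np.set_printoptions(precision=3,suppress=True)
for n in ("w13","w14"):
    s,c=pickle.load(open(n+".pkl","rb")); A=Ro.from_rotvec(s["ee_rot"]).as_matrix()
    for x in (-.3,-1.8):
      for lo in (-1.5,-2.5):
        for fr in (None,26.6):
            C,w=rimring(c,s["eef_pos"]+A@[x,.5,-1.2],-A[:,2],27,60,lo=lo,fixw=True,hw=2.5,rb=3,fixr=fr); print("  tool",A.T@(C-s["eef_pos"]))
E
```

```text
rim C [475.25 135.18 172.77] w [-0.42  -0.222  0.88 ] tilt 0.495 az -2.655 R 26.97 n 2668 planeSD 0.55 res 0.16 31 of 38 foot [500.43 148.5  119.96]
  tool [-2.098  0.543 -1.117]
rim C [475.51 134.71 172.76] w [-0.42  -0.222  0.88 ] tilt 0.495 az -2.655 R 26.56 n 2614 planeSD 0.56 res 0.12 23 of 38 foot [500.69 148.03 119.95]
  tool [-1.56   0.541 -1.108]
rim C [475.31 135.05 172.63] w [-0.42  -0.222  0.88 ] tilt 0.495 az -2.655 R 27.10 n 3238 planeSD 0.82 res 0.17 30 of 36 foot [500.49 148.37 119.82]
  tool [-1.958  0.616 -1.   ]
rim C [475.65 134.54 172.59] w [-0.42  -0.222  0.88 ] tilt 0.495 az -2.655 R 26.68 n 3014 planeSD 0.82 res 0.11 21 of 36 foot [500.83 147.86 119.78]
  tool [-1.346  0.585 -0.93 ]
rim C [475.25 135.18 172.77] w [-0.42  -0.222  0.88 ] tilt 0.495 az -2.655 R 26.97 n 2668 planeSD 0.55 res 0.16 31 of 38 foot [500.43 148.5  119.96]
  tool [-2.098  0.543 -1.117]
rim C [475.51 134.71 172.76] w [-0.42  -0.222  0.88 ] tilt 0.495 az -2.655 R 26.56 n 2614 planeSD 0.56 res 0.12 23 of 38 foot [500.69 148.03 119.95]
  tool [-1.56   0.541 -1.108]
rim C [475.31 135.05 172.6
[... 1079 characters left out ...]
 172.82] w [0.011 0.008 1.   ] tilt 0.013 az 0.627 R 26.92 n 5634 planeSD 0.66 res 0.13 50 of 51 foot [ 444.92 -212.86  112.83]
  tool [-1.997  0.805 -1.268]
rim C [ 445.57 -212.38  172.82] w [0.011 0.008 1.   ] tilt 0.013 az 0.627 R 26.90 n 5639 planeSD 0.66 res 0.32 50 of 51 foot [ 444.92 -212.85  112.83]
  tool [-2.004  0.805 -1.268]
rim C [ 445.64 -212.44  172.71] w [0.011 0.008 1.   ] tilt 0.013 az 0.627 R 27.05 n 5938 planeSD 0.79 res 0.17 45 of 47 foot [ 444.99 -212.92  112.72]
  tool [-1.913  0.774 -1.157]
rim C [ 445.56 -212.38  172.72] w [0.011 0.008 1.   ] tilt 0.013 az 0.627 R 27.03 n 5956 planeSD 0.79 res 0.43 44 of 47 foot [ 444.91 -212.85  112.72]
  tool [-2.002  0.811 -1.159]
```

Request:
carry_out --pt "0.6 0.044 -0.006 0.1 0 0 0" --pt "0.6 0 0 0.3 0 0 0" --pt "0.6 0 0 0.35 0 0 0" --pt "0.6 0 0 0.3 0 0 0" --pt "0.6 0 0 0.2 0 0 0" --pt "0.6 0 0 0.05 0 0 0" --pt "0.6 0 0 0 0 0 0" --pt "0.6 0 0 0 0 0 0"

```text
clock: 17.0
eef_pos: [448.7, -216.8, 108.1]
ee_rot: [2.684, -1.609, -0.004]
force: [0.1, -0.1, -1.0]
width: 51.8
grip_force: 52.6
```

```bash
cat > now.py <<'E'
from h import *
import sys
np.set_printoptions(precision=3,suppress=True)
s,c=wrist(sys.argv[1]); print(s["clock"],s["eef_pos"],s["width"],s["force"]); A=Ro.from_rotvec(s["ee_rot"]).as_matrix(); print(A)
C,w=rimring(c,s["eef_pos"]+A@[-1.9,.8,-1.2],-A[:,2],27,60,lo=-1.5,fixw=True,hw=2.5,rb=3); print("  tool",A.T@(C-s["eef_pos"]))
C0=s["eef_pos"]+A@[-1.95,.8,-1.2]; print("C0",C0,"foot",C0-60*(A@[.004,.012,-1]))
cup(c,s,[-1.9,.8,-1.2],[0,0.01,-1])
E
python3 now.py w15
```

```text
17.0 [ 448.677 -216.849  108.149] 51.78550565935466 [ 0.09  -0.058 -1.013]
[[ 0.471 -0.882 -0.008]
 [-0.882 -0.471 -0.009]
 [ 0.004  0.012 -1.   ]]
rim C [ 447.15 -215.4   109.43] w [0.008 0.009 1.   ] tilt 0.013 az 0.826 R 26.98 n 5603 planeSD 0.65 res 0.11 38 of 40 foot [ 446.64 -215.95   49.44]
  tool [-1.993  0.675 -1.285]
C0 [ 447.062 -215.496  109.35 ] foot [ 447.075 -215.497   49.345]
cup C [ 447.08 -215.58  109.37] w [ 0.001 -0.     1.   ] n 5825 sd 0.71 foot [ 447.   -215.57   49.37]
 in tool [-1.87  0.83 -1.22] [ 0.005  0.011 -1.   ]
```

Request:
carry_out --pt "0.6 -0.025 -0.008 0 0 0 0" --pt "0.6 0 0 0.04 0 0 0" --pt "0.6 0 0 0.04 0 0 0" --pt "0.6 0 0 0.04 0 0 0" --pt "0.6 0 0 0 0 0 0" --pt "0.6 0 0 0 0 0 0"

```text
clock: 17.65
eef_pos: [447.7, -215.6, 101.3]
ee_rot: [2.683, -1.609, -0.007]
force: [-0.4, 0.4, -1.0]
width: 52.4
grip_force: 52.6
```

```bash
python3 now.py w16
```

```text
17.65 [ 447.744 -215.573  101.283] 52.40880426570182 [-0.431  0.442 -0.969]
[[ 0.471 -0.882 -0.01 ]
 [-0.882 -0.471 -0.009]
 [ 0.003  0.013 -1.   ]]
rim C [ 446.19 -214.13  102.57] w [0.01  0.009 1.   ] tilt 0.013 az 0.709 R 26.97 n 5612 planeSD 0.65 res 0.12 41 of 44 foot [ 445.58 -214.66   42.57]
  tool [-2.002  0.709 -1.279]
C0 [ 446.132 -214.219  102.487] foot [ 446.042 -214.194   42.483]
cup C [ 446.13 -214.3   102.5 ] w [ 0.003 -0.     1.   ] n 5799 sd 0.69 foot [ 445.92 -214.3    42.51]
 in tool [-1.88  0.84 -1.22] [ 0.005  0.01  -1.   ]
```

Request:
carry_out --pt "0.6 0.008 -0.014 0 0 0 0" --pt "0.6 0 0 0.016 0 0 0" --pt "0.6 0 0 0.016 0 0 0" --pt "0.6 0 0 0.016 0 0 0" --pt "0.6 0 0 0.016 0 0 0" --pt "0.6 0 0 0 0 0 0" --pt "0.6 0 0 0 0 0 0"

```text
clock: 18.4
eef_pos: [448.6, -215.6, 98.2]
ee_rot: [2.684, -1.609, -0.006]
force: [-0.9, 0.0, -1.3]
width: 52.0
grip_force: 52.6
```

Foot is about 39.4, below the medium bowl's floor (41.9), with no contact. It's in the recess, with 3 mm to go.

Request:
carry_out --pt "0.6 0 0 0.014 0 0 0" --pt "0.6 0 0 0.014 0 0 0" --pt "0.6 0 0 0.012 0 0 0" --pt "0.6 0 0 0.01 0 0 0" --pt "0.6 0 0 0 0 0 0" --pt "0.6 0 0 0 0 0 0"

```text
clock: 19.0
eef_pos: [448.5, -215.6, 95.6]
ee_rot: [2.684, -1.609, -0.006]
force: [-0.1, -0.3, -0.6]
width: 51.5
grip_force: 52.6
```

Request:
carry_out --pt "0.6 0 0 0.01 0 0 0" --pt "0.6 0 0 0 0 0 0" --pt "0.6 0 0 0 0 0 0"

```text
clock: 19.3
eef_pos: [448.6, -215.6, 95.2]
ee_rot: [2.684, -1.609, -0.006]
force: [-0.7, 0.2, -1.1]
width: 51.9
grip_force: 52.7
```

Request:
carry_out --pt "0.6 0 0 0.01 0 0 0" --pt "0.6 0 0 0 0 0 0" --pt "0.6 0 0 0 0 0 0"

```text
clock: 19.6
eef_pos: [448.7, -215.7, 95.2]
ee_rot: [2.684, -1.609, -0.005]
force: [-2.0, 0.7, 5.3]
width: 52.0
grip_force: 53.2
```

Request:
carry_out --pt "0.6 0 0 0 0 0 0" --pt "0.38 0 0 0 0 0 0" --pt "0.36 0 0 0 0 0 0" --pt "0.34 0 0 0 0 0 0" --pt "0.31 0 0 0 0 0 0" --pt "0.3 0 0 0 0 0 0" --pt "0.3 0 0 -0.03 0 0 0" --pt "0.3 0 0 -0.1 0 0 0" --newtons 20

```text
clock: 20.4
eef_pos: [448.2, -215.5, 101.0]
ee_rot: [2.683, -1.609, -0.008]
force: [0.8, 0.2, -0.1]
width: 59.5
grip_force: 0.0
```

Request:
carry_out --pt "0.3 0 0 -0.3 0 0 0" --pt "0.3 0 0 -0.5 0 0 0" --pt "0.3 0 0 -0.7 0 0 0" --pt "0.3 0 0 -0.7 0 0 0" --pt "0.3 0 0 -0.2 0 0 0" --pt "0.3 0 0 0 0 0 0" --pt "0.3 0 0 0 0 0 0"

```text
clock: 21.1
eef_pos: [449.3, -214.2, 220.2]
ee_rot: [2.684, -1.609, -0.009]
force: [-0.8, 0.1, -1.1]
width: 59.7
grip_force: 0.0
```

```bash
python3 - <<'E'
from h import *
s,c=wrist("w17"); print(s["clock"],s["eef_pos"],s["force"])
L,_=rimring(c,[446,-213.8,72.4],[0,0,1],78,64)
M,_=rimring(c,[446.8,-214.1,84.4],[0,0,1],52,hw=3)
S,_=rimring(c,[446.8,-214.1,96.4],[0,0,1],27,60,lo=-3,hw=2.5,rb=3)
print("rim steps",M[2]-L[2],S[2]-M[2])
E
```

```text
21.1 [ 449.30017442 -214.19537909  220.20084544] [-0.75236224  0.06335303 -1.07997868]
rim C [ 446.04 -213.8    72.46] w [0.001 0.002 1.   ] tilt 0.002 az 1.264 R 77.39 n 3261 planeSD 0.76 res 0.05 47 of 56 foot [ 446.   -213.92    8.46]
rim C [ 446.76 -214.09   84.46] w [-0.     0.002  1.   ] tilt 0.002 az 1.612 R 51.63 n 3721 planeSD 0.77 res 0.05 56 of 56 foot [ 446.77 -214.24   22.46]
rim C [ 446.57 -214.29   96.44] w [-0.002  0.001  1.   ] tilt 0.002 az 2.880 R 26.87 n 1849 planeSD 0.78 res 0.07 40 of 40 foot [ 446.68 -214.32   36.44]
rim steps 12.003193223332815 11.981010488269447
```

Both rim steps measure 12.0 mm and all three bowls are upright and concentric, so the nest is home. Handing in.

```bash
python3 -c "
from bench import job
print(job.close_job())"
```

```text
the job is handed in; nothing more can be done
None
```

The three bowls are nested upright with both feet home in their recesses (rim steps of 12.0 mm, as expected), set down gently with about 8 N or less at contact, and the job was handed in at about 21 s of the 72 s allowed.

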